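# Slide the carrier plate into its notches and lock it

## Robot

A 7-joint arm with a two-finger parallel gripper is mounted at the origin on the work surface. World frame = base frame: x ahead of the robot, y to its left, z up, the work surface at z = 0. Lengths are in m, angles in rad, forces in N, time in s.
With the tool pointing down it reaches from about 0.4 to 0.85 m from the base axis. Payload 10.4 kg.
Tool frame: the origin (TCP) lies at the very end of the fingers, on their centre line; the grasp point (between the pads) lies 19 mm behind it (manip.grip_depth is the distance from the TCP to the grasp point, in m); z points along the fingers, x is the direction in which the jaws open and shut, and the axes are right-handed (so a half turn about z gives the same grasp; the last joint's range is limited). The gripper opens to 85 mm and grips with 20 to 120 N. Pads are 22 mm wide; open, the fingers measure 114 mm over their backs; the gripper's body (76 mm by 85 mm) begins 54 mm behind the grasp point. The pads swing forward as they close: fully open they stand 13 mm farther back than shut.
Start: joints at [-1.124, 0.332, -0.065, 1.46, 0.022, 1.35, -0.088], TCP at [0.283, 0.557, 0.231] pointing down, gripper open.
Joint ranges: [-2.6, 2.6], [-0.5, 2.12], [-1.47, 1.34], [0.16, 2.42], [-1.27, 4.41], [0.06, 2.06], [-2.6, 2.6]. Speed limits (rad/s): [2.22, 2.22, 2.79, 2.79, 3.14, 3.14, 3.14].

## Interface

Orientations are given as a unit quaternion [x, y, z, w].
In Python, from workcell import manip, cams gives the robot as it stands. The module is installed in compiled form; this text tells all that it offers.
- The arm moves only by the tool move_arm, never from a script. Its arguments are lists of equal length, an entry for each row: "claw": the opening, from 0 (shut) to 1 (fully open); "dp": the shift along the tool's x, y, z as a fraction of full scale, a list of three; "turn": the turn, a rotation vector about the tool's x, y, z as a fraction of full scale, a list of three. A call has 1 to 8 rows; each row shifts and turns the commanded pose from where the row before left it, along the tool's axes as they then stand; what a row does not reach is not made up. Full scale, the value 1, is 200 mm for a shift and 45 degrees for a turn. A row lasts 1/12 s, in which the tool goes at most 41.7 mm and 7.16 degrees, less where a joint would pass 70% of its speed; a pose out of reach is approached as far as the arm can. A call with a number of a shift or a turn outside -1 to 1 is refused whole. A call with a gripper value outside its range is refused whole. The fingers move at their own pace and stop on an object; "grip_force" is the grip in N (left out, the last holds). Time passes only in rows, so rows that do not move let the fingers close. It gives the time, the measured TCP pose, the force and the opening at its end, in the units of the state.
- manip.get_obs(): the state, without advancing time (a new reading comes with each control period).
- cams.camera(name): name is "scene" or "top" or "wrist"; returns the picture (480x640x3 uint8, red, green, blue); there is no depth.
- cams.camera_info(name): a dict with "fx", "fy", "cx", "cy" (pixels), "pose" (4x4, takes a point from camera to world coordinates); the wrist camera has in their place "tool_from_camera" (4x4, takes a point from camera to tool coordinates, whose origin is the TCP and whose axes are the tool frame's). Camera axes: x right, y down, z forward; pixel columns grow to the right and rows downward; lengths in m; the calibration is good to about 2 mm. The wrist camera is an equidistant fisheye: a pixel r from the principal point sees the ray r / f radians off the axis. A picture is of the moment at which its call begins: read the wrist's pose just before it. camera_info takes no time and is no camera call.
- manip.hand_in(): hands the job in, once; it reports no verdict.
The state is a dict: "clock": time; "joint_pos": joint angles; "joint_velocities": joint speeds; "tau": joint torques, N m; "position": TCP position; "ee_rot": TCP orientation; "ft_force": force on the tool from outside, world axes, zero at the start; "torque": the same for the moment, N m; "grip_width": opening from 0.0 (shut) to 1.0 (fully open).
Only numpy, scipy, OpenCV 4.12 (cv2) and the standard library are available. Lean on these libraries where they do the work, as an engineer would, in place of code of your own. Each camera call takes 0.05 s, during which the arm holds its last target.

## Task

Push the carrier plate along its rails, without lifting it, until you feel all its feet drop into the locating notches and it sits level. Then push the locking arm round by its upright pin, over the edge of the seated plate, as far as its stop. Leave the other things on the bed and table where they are.

Things in the scene. Friction and masses are not known exactly. Their poses are not given: they have to be found in the camera images.
- bed: fixed aluminium T-slot bed, 300 (x) by 500 mm (y), its top 20 mm above the table; place and yaw vary. Origin on the table plane, on the centre line of two steel rails along its y (y = -200 to +200 mm, together 115 mm wide, tops at 36 mm, open at both ends, no end stop). Side guides stand 57.5 to 66 mm either side of the centre line, tops at 48 mm
- plate: loose aluminium carrier plate, about 0.7 kg, 110 (x) by 140 (y) by 12 mm, on four feet 14 mm long (outer pair at +y, inner pair at -y), a steel workpiece 36 x 60 x 18 mm fixed on its middle. Origin at its centre, level with the soles of the feet; plate 8 to 20 mm above it, workpiece top at 38 mm. Starts on the rails 80 to 160 mm to the bed's -y side of home, axes along the bed's
- plate_push (a point): centre of the plate's trailing (-y) end face, 110 mm wide and 12 mm high, where a fingertip pushes it towards the bed's +y; axes as the plate's. Sliding takes a steady push of about 2 to 8 N; once the feet have dropped, the notches' far walls stop the plate and the force climbs
- home (a point): point on the bed where the plate's origin lies once it has dropped in: on the rails' centre line, 31 mm above the table; axes as the bed's. The notches are 5 mm deep and 20 mm long (3 mm play each way for the feet): a pair in the rails' outer lanes 55 mm to +y of here, a pair in the inner lanes 55 mm to -y
- lock_arm (a joint): angle of the locking arm, rad: 0 points along the bed's +y beside the rails (starts at 0 to 0.2), 1.571 is its stop, pointing to the bed's -x over the plate's edge; grows anticlockwise seen from above. Friction of about 2 N at the pin; it stays where it is left. It clears the seated plate by 2 mm and is blocked by a plate that has not dropped
- lock_pivot (a point): axis of the locking arm, 83 mm to the bed's +x of home, at the arm's top face (63 mm above the table). The arm is a steel bar 18 mm wide, 10 mm thick and 55 mm long from this axis
- lock_pin (a point): top centre of the arm's upright black pin, 12 mm diameter, standing 35 mm above the arm, 44 mm from the pivot axis; push the pin on its side
- screw_box: bystander, leave alone: clear plastic box of screws, 85 x 100 x 45 mm, on the bed beyond the rails
- dial_gauge: bystander, leave alone: dial gauge on a small steel block, 40 x 50 x 83 mm, on the bed beyond the rails
- spanner: bystander, leave alone: spanner about 130 mm long, lying on the near strip of the bed
- tool_holder: bystander, leave alone: small upright steel cutter holder, 32 mm diameter, 55 mm tall, on the near strip of the bed
- oil_can: bystander, leave alone: white plastic bottle, 56 mm diameter, 130 mm tall, on the table to the left
- brush: bystander, leave alone: hand brush lying on the table to the right
- cup: bystander, leave alone: clear plastic cup, 70 mm diameter, 75 mm tall, on the table to the right
- tape_box: bystander, leave alone: blue box, 90 x 130 x 50 mm, on the table to the left
Mind the look-alikes: they are no part of the job. What is shaped like the plate but purple or turquoise is not meant.

How it is judged:
On the way, in this order (a step that is already met when the one before it is completed fails the run):
1. the plate has dropped level into its notches (z of plate in the frame of home between -0.003 and 0.0015 m and y of plate in the frame of home between -0.006 and 0.006 m and x of plate in the frame of home between -0.006 and 0.006 m and angle between plate's own z axis and vertical below 0.025 rad), for 0.2 s.
2. the locking arm is swung over the plate to its stop (value of joint lock_arm above 1.4 rad), for 0.2 s.
At the end, for the whole second after the job is handed in: The plate lies level (within 1.4 degrees) in the notches: within 6 mm of home along and across the rails and at most 1.5 mm above its seated height, at rest; the locking arm stands beyond 1.4 rad (stop at 1.571) (all of step 1 and value of joint lock_arm above 1.4 rad and linear speed of plate below 0.02 m/s); the robot touches nothing.
It fails at once if the plate is lifted more than 7 mm off the rails (z of plate in the frame of home above 0.012 m).
It fails at once if the plate is tipped up by more than 15 degrees (angle between plate's own z axis and vertical above 0.26 rad).
It fails at once if another thing is shifted by more than 25 mm (distance of any of screw_box, dial_gauge, spanner, tool_holder, oil_can, brush, cup, tape_box from where it was at the start of the episode above 0.025 m).
It fails at once if another thing is tipped over (angle between any of screw_box, dial_gauge, spanner, tool_holder, oil_can, brush, cup, tape_box's own z axis and vertical above 0.5 rad).
It also fails if it takes over 54 s, if anything falls off the work surface, if the arm or the gripper's body presses on something with over 40 N, if the wrist force passes 120 N, or if a joint passes its speed limit or range.

## Working session

There is one attempt and no reset: what is moved stays moved. The work goes in short steps, Python scripts to look and compute and a tool call to move; the robot and the scene stay as the last step left them, time stands still between calls to the robot, and variables do not carry over. Pictures are saved under pics/ and viewed, and the job is handed in when it is done.

Besides the shell and the picture viewer there is one more tool, called after "Emit:" by a JSON object that holds its "op" and its "data". move_arm: Moves the arm, as the interface text tells. Shift numbers are shares of 200 mm and turn numbers shares of 45 degrees, none past 1 either way. Its arguments: {"type":"object","properties":{"claw":{"type":"array","items":{"type":"number"}},"dp":{"type":"array","items":{"type":"array","items":{"type":"number"}}},"turn":{"type":"array","items":{"type":"array","items":{"type":"number"}}},"grip_force":{"type":"number"}},"required":["claw","dp","turn"]}

```bash
ls; mkdir -p pics; python3 - <<'E'
from workcell import manip, cams
import cv2, numpy as np
print(manip.get_obs())
for n in ["scene","top"]:
    cv2.imwrite(f"pics/{n}0.png", cams.camera(n)[:,:,::-1]); i=cams.camera_info(n); print(n,i)
print(cams.camera_info("wrist"))
E
```

```text
pics
{'clock': 0.0, 'joint_pos': array([-1.12359983,  0.33286692, -0.06472176,  1.46094686,  0.02159156,
        1.34985361, -0.08848866]), 'joint_velocities': array([-0.00137417, -0.00056514, -0.00120626, -0.00058802, -0.00044761,
       -0.00143711,  0.00045105]), 'tau': array([-1.34994742e-03, -6.25435567e+01,  4.82430460e-02, -3.91613245e+01,
        1.61359459e-02,  9.84934130e-03, -7.06628228e-06]), 'position': array([0.28276575, 0.55696918, 0.23051641]), 'ee_rot': array([ 8.52249533e-01,  5.23135028e-01, -5.75168811e-04,  3.80748263e-04]), 'ft_force': array([ 0.93764796, -0.82517998, -0.27884718]), 'torque': array([ 0.00591968,  0.03286121, -0.00098395]), 'grip_width': 1.0042487524896313}
scene {'fx': 457.83231638143684, 'fy': 457.83231638143684, 'cx': 320.27371698032067, 'cy': 240.10869129176538, 'pose': array([[-0.83562   ,  0.36318882, -0.41210812,  0.99430704],
       [ 0.54930631,  0.55065985, -0.62851913,  0.73420993],
       [-0.00133973, -0.75157675, -0.6596443 ,  0.87156452],
       [ 0.        ,  0.        ,  0.        ,  1.        ]])}
top {'fx': 606.6112476448104, 'fy': 606.6112476448104, 'cx': 319.16623186744613, 'cy': 241.37067957398529, 'pose': array([[-0.01054341, -0.9887476 ,  0.14922136,  0.23011242],
       [-0.99989842,  0.00899348, -0.01105777,  0.00788444],
       [ 0.00959132, -0.14932279, -0.98874198,  1.93106838],
       [ 0.        ,  0.        ,  0.        ,  1.        ]])}
{'fx': 371.64829954431775, 'fy': 371.64829954431775, 'cx': 319.03721845164347, 'cy': 240.9780775997441, 'tool_from_camera': array([[ 9.99999967e-01,  1.54756232e-04, -2.05463823e-04,
         5.94129489e-04],
       [-8.49149080e-05,  9.52601853e-01,  3.04219826e-01,
        -7.82426779e-02],
       [ 2.42805132e-04, -3.04219798e-01,  9.52601835e-01,
        -1.42270091e-01],
       [ 0.00000000e+00,  0.00000000e+00,  0.00000000e+00,
         1.00000000e+00]])}
```

View pics/scene0.png

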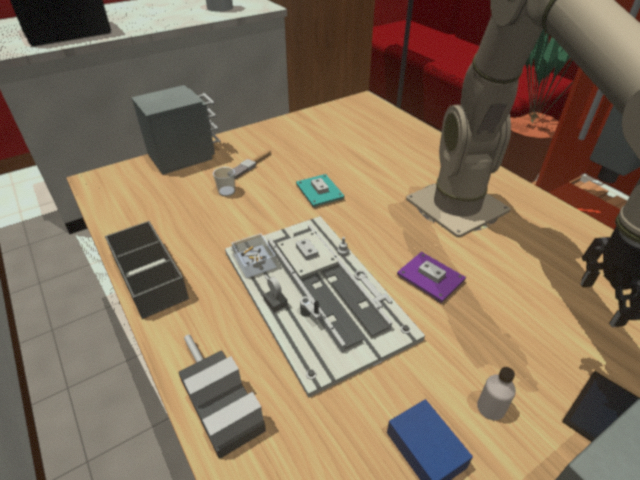

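View pics/top0.png

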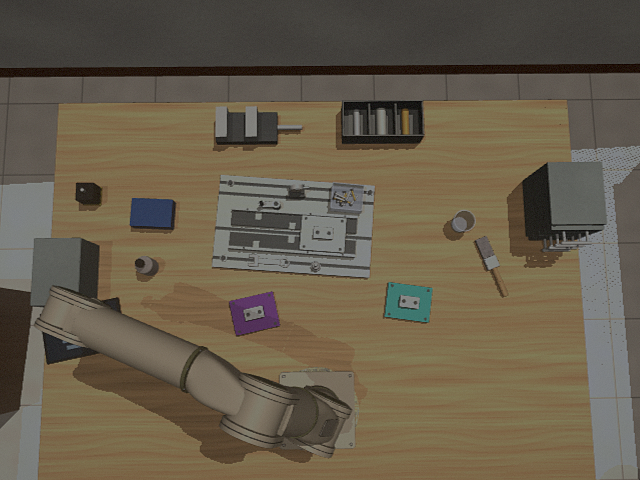

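```bash
python3 - <<'E'
import cv2
t=cv2.imread("pics/top0.png")[165:285,205:385]; cv2.imwrite("pics/top0c.png",cv2.resize(t,None,fx=4.4,fy=4.4,interpolation=cv2.INTER_CUBIC))
t=cv2.imread("pics/scene0.png")[210:400,220:430]; cv2.imwrite("pics/scene0c.png",cv2.resize(t,None,fx=3,fy=3,interpolation=cv2.INTER_CUBIC))
E
```

```text
(no output)
```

View pics/top0c.png

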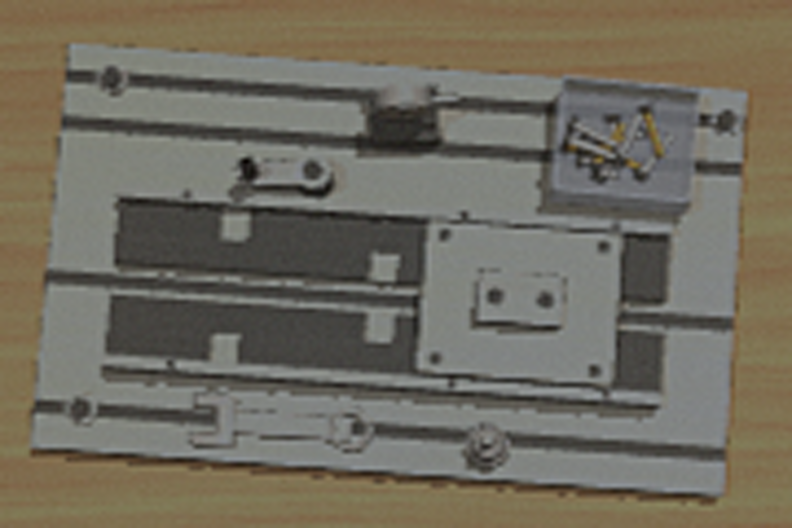

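View pics/scene0c.png

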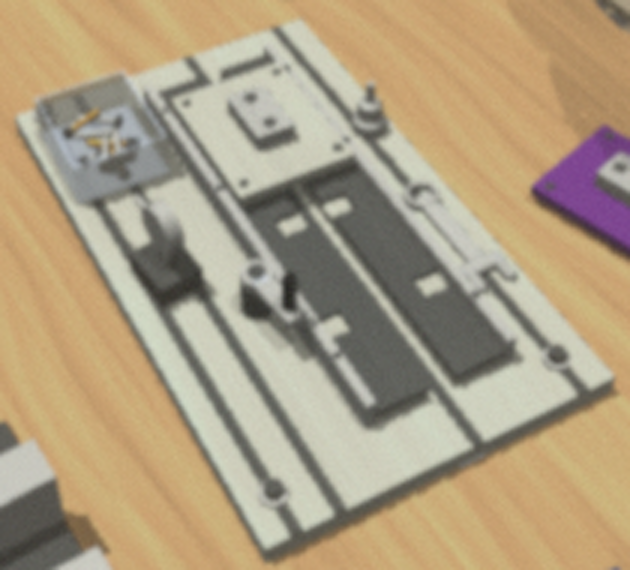

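```bash
cat > h.py <<'E'
import numpy as np
from workcell import manip, cams
def ray(name,u,v,z):
    i=cams.camera_info(name); P=i['pose']
    d=P[:3,:3]@np.array([(u-i['cx'])/i['fx'],(v-i['cy'])/i['fy'],1]); o=P[:3,3]
    return o+d*(z-o[2])/d[2]
E
python3 - <<'E'
from h import *
T=lambda u,v,z: ray("top",205+(u+.5)/4.4-.5,165+(v+.5)/4.4-.5,z)
S=lambda u,v,z: ray("scene",220+(u+.5)/3-.5,210+(v+.5)/3-.5,z)
def show(n,pts,F,z):
    p=np.array([F(u,v,z) for u,v in pts]);print(n,p[:,:2].round(4).tolist(),'mean',p.mean(0)[:2].round(4));return p
show('bed',[(70,43),(748,92),(722,496),(32,450)],T,.02)
show('rails',[(120,200),(668,237),(660,392),(105,355)],T,.036)
n=show('notchO/I',[(236,227),(225,348),(385,266),(380,327)],T,.031)
d=n[:2].mean(0)-n[2:].mean(0); print('dist',np.linalg.norm(d),'yaw of +y',np.degrees(np.arctan2(d[1],d[0]))-90)
p=show('plate',[(428,220),(618,235),(610,385),(418,370)],T,.056)
d=(p[0]+p[3]-p[1]-p[2])/2;print(np.degrees(np.arctan2(d[1],d[0]))-90, np.linalg.norm(d))
show('pivot',[(313,170)],T,.063); show('pin top',[(247,168)],T,.098);show('pin?',[(238,192)],T,.063)
show('gauge',[(405,95)],T,.08)
show('Sbed',[(20,115),(300,20),(612,385),(270,555)],S,.02)
show('Splate',[(165,97),(280,68),(355,155),(243,200)],S,.056)
show('Snotch',[(334,328),(432,284),(293,226),(338,207)],S,.031)
show('Spivot',[(258,270)],S,.063);show('Spintop',[(291,277)],S,.098)
E
```

```text
bed [[0.7406, 0.3033], [0.6996, -0.1947], [0.4021, -0.1688], [0.4401, 0.3265]] mean [0.5706 0.0666]
rails [[0.6193, 0.2632], [0.5887, -0.1326], [0.4758, -0.1246], [0.5062, 0.2727]] mean [0.5475 0.0697]
notchO/I [[0.5997, 0.1798], [0.5112, 0.1873], [0.5701, 0.0721], [0.5255, 0.0759]] mean [0.5516 0.1288]
dist 0.10982670273821364 yaw of +y -4.007195492801358
plate [[0.5987, 0.0404], [0.5866, -0.0954], [0.4785, -0.0878], [0.4905, 0.0482]] mean [ 0.5386 -0.0237]
-5.064514422661404 0.13640309353086802
pivot [[0.6344, 0.1221]] mean [0.6344 0.1221]
pin top [[0.6287, 0.1662]] mean [0.6287 0.1662]
pin? [[0.6189, 0.1756]] mean [0.6189 0.1756]
gauge [[0.6846, 0.0557]] mean [0.6846 0.0557]
Sbed [[0.6974, -0.1926], [0.4045, -0.1684], [0.4514, 0.3329], [0.7424, 0.3097]] mean [0.5739 0.0704]
Splate [[0.5914, -0.1039], [0.4837, -0.081], [0.4922, 0.0511], [0.6001, 0.0441]] mean [ 0.5418 -0.0224]
Snotch [[0.6012, 0.1795], [0.5106, 0.1858], [0.5689, 0.0716], [0.5251, 0.0742]] mean [0.5515 0.1278]
Spivot [[0.6332, 0.121]] mean [0.6332 0.121 ]
Spintop [[0.6321, 0.1668]] mean [0.6321 0.1668]
```

The scene view and the top view agree. Home is at about (0.5515, 0.128) with yaw -4.5°. The plate sits about 152 mm to the -y side of home. In the top crop the lock pivot is at (313,170) and the pin at (247,168). I'll start with the tool yaw and the transit.

Emit:
{"op": "move_arm", "data": {"claw": [0,0,0,0,0,0,0,0], "dp": [[0,0,0],[0,0,0],[0,0,0],[0,0,0],[-0.18,0.08,0],[-0.18,0.08,0],[-0.18,0.08,0],[-0.18,0.08,0]], "turn": [[0,0,-0.125],[0,0,-0.125],[0,0,-0.125],[0,0,-0.125],[0,0,0],[0,0,0],[0,0,0],[0,0,0]]}}

```text
clock: 0.77
position: [0.3358, 0.4069, 0.2308]
ee_rot: [0.734, 0.679, -0.0, 0.0]
ft_force: [0.7, 0.2, -0.3]
grip_width: -0.001
```

```bash
cat >> h.py <<'E'
from scipy.spatial.transform import Rotation as R
HOME=np.array([.5515,.1283]); YAW=np.radians(-4.5)
X=np.array([np.cos(YAW),np.sin(YAW)]); Y=np.array([-X[1],X[0]])
def bedrel(p): d=np.asarray(p)[:2]-HOME; return d@X,d@Y
def st():
    o=manip.get_obs(); x,y=bedrel(o['position']); r=R.from_quat(o['ee_rot']).as_matrix()
    print('t',round(o['clock'],2),'bed x,y mm',round(x*1e3,1),round(y*1e3,1),'z',round(o['position'][2]*1e3,1),'toolx ang',round(np.degrees(np.arctan2(r[1,0],r[0,0])),2),'tz',r[:,2].round(3),'F',o['ft_force'].round(1),'q',o['joint_pos'].round(2))
E
python3 -c "
from h import *; st()"
```

```text
t 0.77 bed x,y mm -236.8 260.8 z 230.8 toolx ang 85.6 tz [-0.    -0.001 -1.   ] F [ 0.7  0.2 -0.3] q [-0.92  0.12 -0.05  1.72  0.01  1.3   0.52]
```

Emit:
{"op": "move_arm", "data": {"claw": [0,0,0,0,0,0,0,0], "dp": [[-0.18,0.08,0],[-0.18,0.08,0],[-0.18,0.08,0],[-0.18,0.08,0],[-0.18,0.08,0],[-0.18,0.08,0],[-0.18,0.08,0],[-0.18,0.08,0]], "turn": [[0,0,0],[0,0,0],[0,0,0],[0,0,0],[0,0,0],[0,0,0],[0,0,0],[0,0,0]]}}

```text
clock: 1.43
position: [0.4411, 0.1098, 0.2312]
ee_rot: [0.734, 0.679, 0.0, -0.0]
ft_force: [0.0, -0.0, -0.5]
grip_width: 0.0
```

```bash
python3 -c "
from h import *; st()"
```

```text
t 1.43 bed x,y mm -108.6 -27.1 z 231.2 toolx ang 85.59 tz [-0.  0. -1.] F [ 0.  -0.  -0.5] q [-0.6  -0.06  0.24  1.9   0.01  1.3   1.14]
```

Emit:
{"op": "move_arm", "data": {"claw": [0,0,0,0,0,0,0,0], "dp": [[-0.17,0.08,0],[-0.17,0.08,0],[-0.17,0.08,0],[-0.17,0.08,0],[-0.17,0.08,0],[-0.17,0.07,0],[-0.15,0.06,0],[0,0,0]], "turn": [[0,0,0],[0,0,0],[0,0,0],[0,0,0],[0,0,0],[0,0,0],[0,0,0],[0,0,0]]}}

```text
clock: 2.1
position: [0.5287, -0.1367, 0.2311]
ee_rot: [0.736, 0.676, -0.001, 0.001]
ft_force: [-1.0, -0.2, 1.0]
grip_width: -0.001
```

```bash
python3 -c "
from h import *; st()
import cv2
cv2.imwrite('pics/w1.png',cams.camera('wrist')[:,:,::-1]);cv2.imwrite('pics/s1.png',cams.camera('scene')[:,:,::-1])"
```

```text
t 2.1 bed x,y mm -2.0 -266.0 z 231.1 toolx ang 85.14 tz [-0.    -0.003 -1.   ] F [-1.  -0.2  1. ] q [-0.31  0.16  0.53  1.7  -0.08  1.3   1.73]
```

View pics/w1.png

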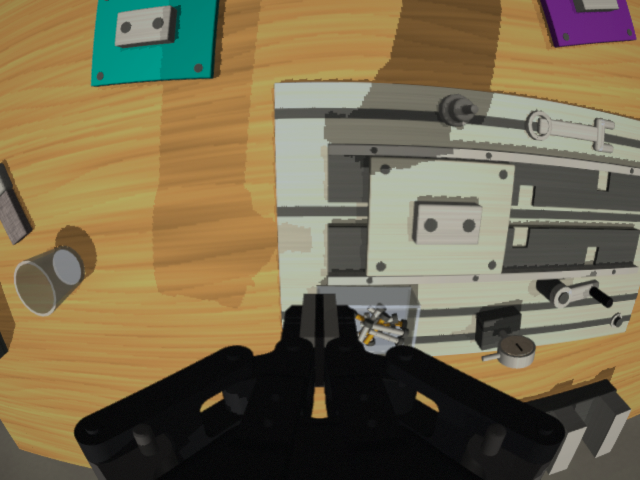

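View pics/s1.png

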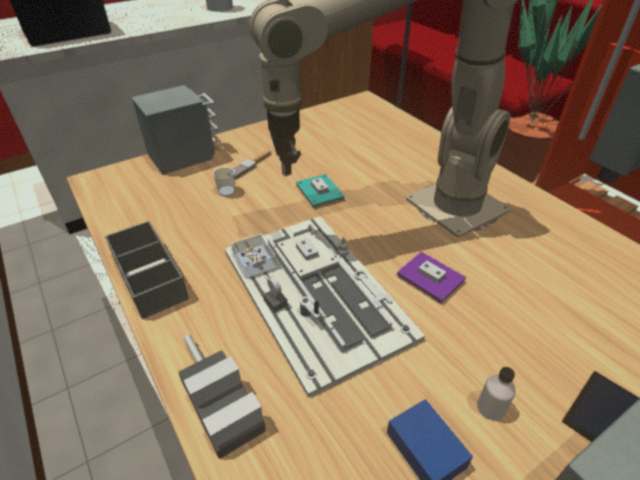

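```bash
cat >> h.py <<'E'
def wray(u,v,z,pos,quat):
    i=cams.camera_info('wrist'); T=i['tool_from_camera']; dx,dy=u-i['cx'],v-i['cy']; r=np.hypot(dx,dy); th=r/i['fx']
    d=np.array([np.sin(th)*dx/r,np.sin(th)*dy/r,np.cos(th)])
    Rw=R.from_quat(quat).as_matrix(); o=np.asarray(pos)+Rw@T[:3,3]; w=Rw@T[:3,:3]@d
    return o+w*(z-o[2])/w[2]
E
python3 -c "
from h import *
o=manip.get_obs();a=(o['position'],o['ee_rot'])
for n,u,v,z in [('trA',370,157,.056),('trB',368,276,.056),('ldA',514,166,.056),('ldB',502,274,.056),('no',603,181,.031),('no',591,255,.031),('ni',526,195,.031),('ni',520,236,.031),('pin',607,301,.098),('piv',562,299,.063),('finger',319,330,.23)]: print(n,(np.array(bedrel(wray(u,v,z,*a)))*1e3).round(1))
"
```

```text
trA [ -54.8 -216.1]
trB [  54.7 -214.2]
ldA [-53.  -77.2]
ldB [ 55.6 -75.2]
no [-43.7  67. ]
no [46.4 67.5]
ni [-21.6 -44.5]
ni [ 23.  -45.3]
pin [74.3 46.2]
piv [85.5  7.6]
finger [   6.8 -259.7]
```

Emit:
{"op": "move_arm", "data": {"claw": [0,0,0,0,0,0,0,0], "dp": [[0,0.01,0.17],[0,0,0.17],[0,0,0.17],[0,0,0.15],[0,0,0.13],[0,0,0.08],[0,0,0.05],[0,0,0]], "turn": [[0,0,-0.008],[0,0,0],[0,0,0],[0,0,0],[0,0,0],[0,0,0],[0,0,0],[0,0,0]]}}

```text
clock: 2.87
position: [0.5295, -0.1282, 0.0454]
ee_rot: [0.731, 0.682, -0.001, -0.001]
ft_force: [0.6, -0.3, 0.4]
grip_width: -0.001
```

```bash
python3 -c "
from h import *; st()"
```

```text
t 2.87 bed x,y mm -1.8 -257.5 z 45.4 toolx ang 86.04 tz [-0.003  0.001 -1.   ] F [ 0.6 -0.3  0.4] q [-0.26  0.37  0.48  1.89 -0.21  0.94  1.83]
```

Emit:
{"op": "move_arm", "data": {"claw": [0,0,0,0,0,0,0,0], "dp": [[0.03,0.01,-0.005],[0.03,0,0],[0.03,0,0],[0.03,0,0],[0.03,0,0],[0.03,0,0],[0.03,0,0],[0.03,0,0]], "turn": [[0,0,0],[0,0,0],[0,0,0],[0,0,0],[0,0,0],[0,0,0],[0,0,0],[0,0,0]]}}

```text
clock: 3.53
position: [0.537, -0.0838, 0.0496]
ee_rot: [0.732, 0.681, 0.0, 0.002]
ft_force: [-0.6, -8.9, 5.3]
grip_width: -0.004
```

```bash
python3 -c "
from h import *; st()
import cv2
cv2.imwrite('pics/w2.png',cams.camera('wrist')[:,:,::-1])"
```

```text
t 3.53 bed x,y mm 2.2 -212.6 z 49.6 toolx ang 85.85 tz [ 0.003 -0.002 -1.   ] F [-0.6 -8.9  5.3] q [-0.33  0.35  0.47  1.89 -0.19  0.93  1.73]
```

View pics/w2.png

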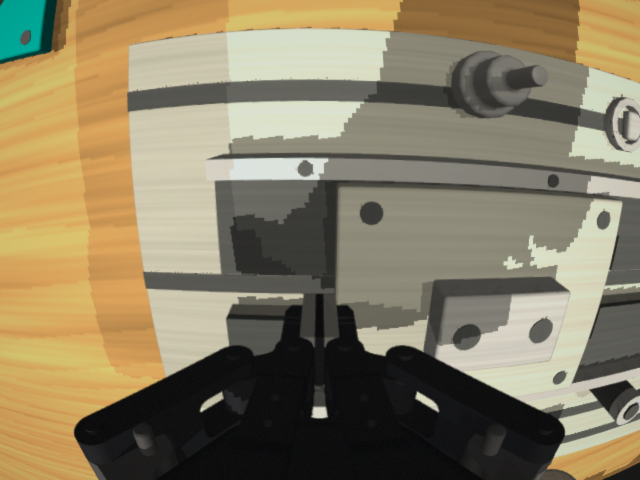

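Emit:
{"op": "move_arm", "data": {"claw": [0,0,0,0,0,0,0,0], "dp": [[0.03,-0.005,0],[0.03,-0.005,0],[0.03,0,0],[0.03,0,0],[0.03,0,0],[0.03,0,0],[0.03,0,0],[0.03,0,0]], "turn": [[0,0,0],[0,0,0],[0,0,0],[0,0,0],[0,0,0],[0,0,0],[0,0,0],[0,0,0]]}}

```text
clock: 4.25
position: [0.5393, -0.036, 0.0496]
ee_rot: [0.732, 0.681, 0.001, 0.002]
ft_force: [4.7, -10.2, 1.6]
grip_width: -0.002
```

```bash
python3 -c "
from h import *; st()"
```

```text
t 4.25 bed x,y mm 0.8 -164.7 z 49.6 toolx ang 85.84 tz [ 0.004 -0.003 -1.   ] F [  4.7 -10.2   1.6] q [-0.41  0.34  0.45  1.9  -0.18  0.93  1.63]
```

Emit:
{"op": "move_arm", "data": {"claw": [0,0,0,0,0,0,0,0], "dp": [[0.03,0,0],[0.03,0,0],[0.03,0,0],[0.03,0,0],[0.03,0,0],[0.03,0,0],[0.02,0,0],[0.02,0,0]], "turn": [[0,0,0],[0,0,0],[0,0,0],[0,0,0],[0,0,0],[0,0,0],[0,0,0],[0,0,0]]}}

```text
clock: 4.92
position: [0.5429, 0.0078, 0.0497]
ee_rot: [0.732, 0.681, 0.001, 0.003]
ft_force: [5.8, -11.0, 0.1]
grip_width: 0.006
```

```bash
cat >> h.py <<'E'
def look(tag):
    import cv2
    for n,s,k in (('top',np.s_[165:285,205:385],4.4),('scene',np.s_[210:400,220:430],3)):
        cv2.imwrite(f'pics/{n}_{tag}.png',cv2.resize(cams.camera(n)[:,:,::-1][s],None,fx=k,fy=k,interpolation=cv2.INTER_CUBIC))
E
python3 -c "
from h import *; st(); look('a')"
```

```text
t 4.92 bed x,y mm 0.9 -120.8 z 49.7 toolx ang 85.84 tz [ 0.005 -0.003 -1.   ] F [  5.8 -11.    0.1] q [-0.47  0.35  0.43  1.9  -0.18  0.93  1.54]
```

View pics/scene_a.png

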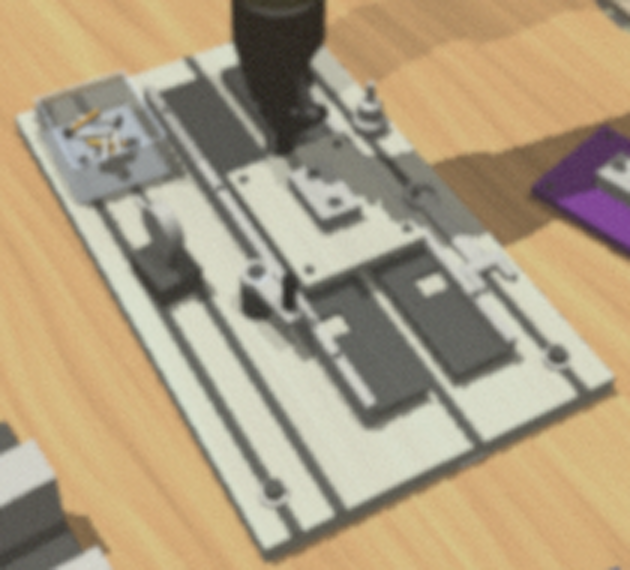

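View pics/top_a.png

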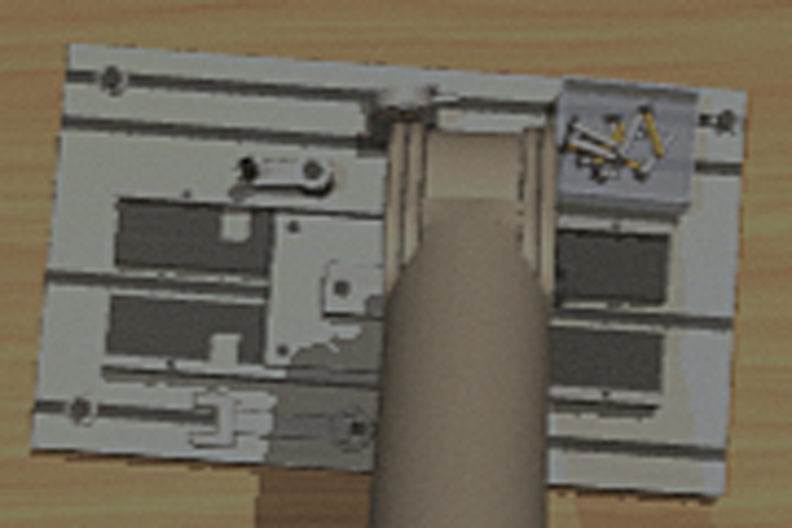

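Emit:
{"op": "move_arm", "data": {"claw": [0,0,0,0,0,0,0,0], "dp": [[0.02,0,0],[0.02,0,0],[0.02,0,0],[0.02,0,0],[0.02,0,0],[0.02,0,0],[0.02,0,0],[0.015,0,0]], "turn": [[0,0,0],[0,0,0],[0,0,0],[0,0,0],[0,0,0],[0,0,0],[0,0,0],[0,0,0]]}}

```text
clock: 5.68
position: [0.5452, 0.0385, 0.0497]
ee_rot: [0.732, 0.681, 0.001, 0.003]
ft_force: [7.1, -10.2, -0.4]
grip_width: 0.004
```

Emit:
{"op": "move_arm", "data": {"claw": [0,0,0,0], "dp": [[0.01,0,0],[0.01,0,0],[0.01,0,0],[0.01,0,0]], "turn": [[0,0,0],[0,0,0],[0,0,0],[0,0,0]]}}

```text
clock: 6.02
position: [0.5458, 0.0461, 0.0497]
ee_rot: [0.733, 0.681, 0.001, 0.003]
ft_force: [7.6, -11.0, -1.0]
grip_width: 0.002
```

```bash
python3 -c "
from h import *; st(); look('b')"
```

```text
t 6.02 bed x,y mm 0.8 -82.4 z 49.7 toolx ang 85.79 tz [ 0.005 -0.003 -1.   ] F [  7.6 -11.   -1. ] q [-0.53  0.35  0.42  1.88 -0.17  0.93  1.47]
```

View pics/scene_b.png

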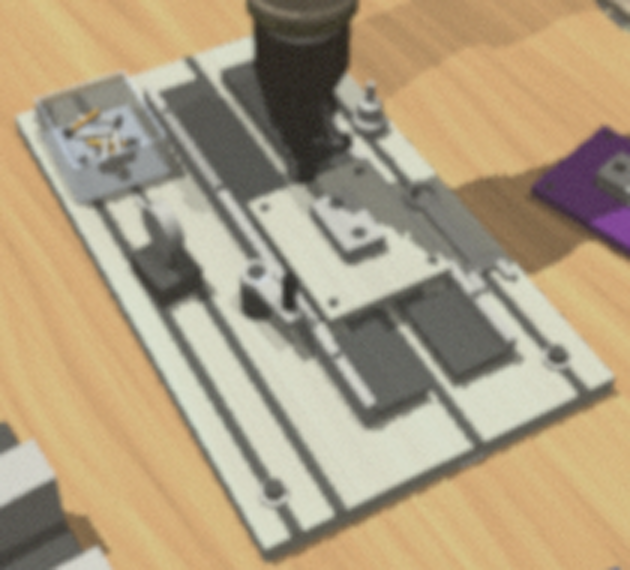

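Emit:
{"op": "move_arm", "data": {"claw": [0,0,0], "dp": [[0.008,0.005,0],[0.008,0.005,0],[0.008,0,0]], "turn": [[0,0,0],[0,0,0],[0,0,0]]}}

```text
clock: 6.37
position: [0.5464, 0.0519, 0.0492]
ee_rot: [0.732, 0.681, 0.0, 0.001]
ft_force: [0.2, -1.9, 1.3]
grip_width: -0.003
```

Emit:
{"op": "move_arm", "data": {"claw": [0,0,0], "dp": [[0.008,0,0],[0.008,0,0],[0.008,0,0]], "turn": [[0,0,0],[0,0,0],[0,0,0]]}}

```text
clock: 6.62
position: [0.5468, 0.0565, 0.0492]
ee_rot: [0.732, 0.681, 0.0, 0.001]
ft_force: [0.8, -8.9, 3.7]
grip_width: -0.003
```

Emit:
{"op": "move_arm", "data": {"claw": [0,0], "dp": [[0.008,0,0],[0.008,0,0]], "turn": [[0,0,0],[0,0,0]]}}

```text
clock: 6.78
position: [0.5469, 0.0572, 0.0491]
ee_rot: [0.733, 0.681, -0.001, 0.002]
ft_force: [-0.6, -20.6, 5.7]
grip_width: 0.0
```

```bash
python3 -c "
from h import *; st(); look('c')"
```

```text
t 6.78 bed x,y mm 1.0 -71.3 z 49.1 toolx ang 85.77 tz [ 0.001 -0.005 -1.   ] F [ -0.6 -20.6   5.7] q [-0.54  0.36  0.41  1.87 -0.17  0.94  1.45]
```

View pics/scene_c.png

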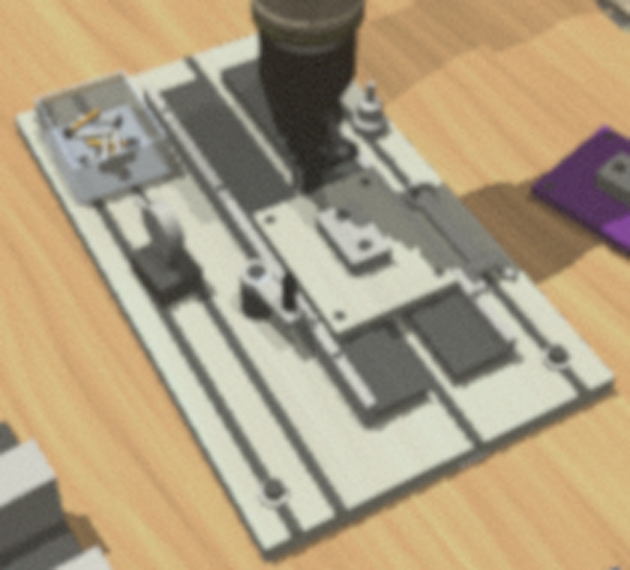

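Emit:
{"op": "move_arm", "data": {"claw": [0,0,0,0,0,0,0,0], "dp": [[-0.05,0,0],[-0.05,0,0],[0,0,-0.1],[0,0,-0.17],[0,0,-0.17],[0,0,-0.06],[0,0,0],[0,0,0]], "turn": [[0,0,0],[0,0,0],[0,0,0],[0,0,0],[0,0,0],[0,0,0],[0,0,0],[0,0,0]]}}

```text
clock: 7.55
position: [0.545, 0.0418, 0.1486]
ee_rot: [0.732, 0.682, 0.001, -0.0]
ft_force: [-0.3, 0.7, -0.1]
grip_width: 0.0
```

```bash
python3 -c "
from h import *; st(); o=manip.get_obs();print(o['position'],o['ee_rot']);look('d')
import cv2
cv2.imwrite('pics/w3.png',cams.camera('wrist')[:,:,::-1])"
```

```text
t 7.55 bed x,y mm 0.3 -86.7 z 148.6 toolx ang 85.97 tz [ 0.001  0.001 -1.   ] F [-0.3  0.7 -0.1] q [-0.55  0.23  0.44  1.8  -0.11  1.14  1.43]
[0.54501176 0.04184784 0.14863569] [ 7.31512334e-01  6.81827710e-01  8.24501379e-04 -2.16055073e-05]
```

View pics/w3.png

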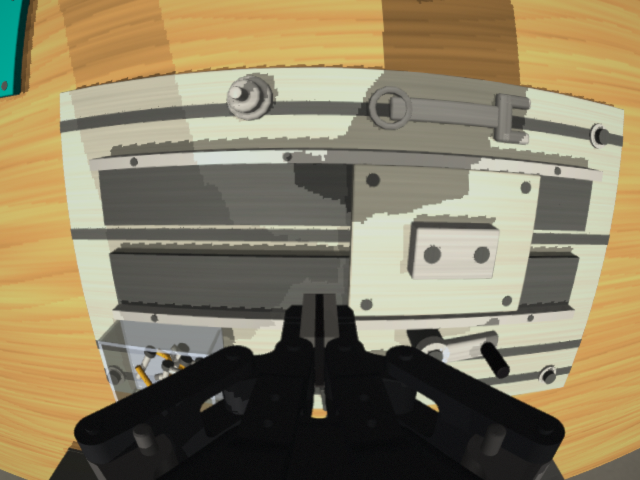

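View pics/scene_d.png

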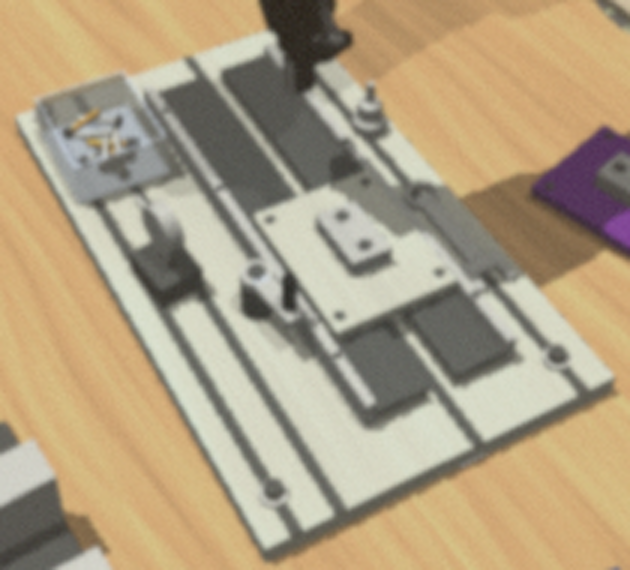

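```bash
python3 -c "
from h import *
from scipy.optimize import least_squares
S=lambda u,v,z: ray('scene',220+(u+.5)/3-.5,210+(v+.5)/3-.5,z)
a=([.545,.0418,.1486],[.7315,.6818,.0008,0])
for z in (.051,.056):
  print(z)
  for u,v in [(254,212),(464,281),(343,335)]: print(' S',(np.array(bedrel(S(u,v,z)))*1e3).round(1))
  for u,v in [(351,163),(539,175),(518,312),(348,315)]: print(' W',(np.array(bedrel(wray(u,v,z,*a)))*1e3).round(1))
"
```

```text
0.051
 S [ 51.3 -67.9]
 S [-58.4  77.6]
 S [51.2 77.9]
 W [-54.  -65.8]
 W [-53.   74.6]
 W [58.7 77.3]
 W [ 56.  -64.2]
0.056
 S [ 53.3 -63.6]
 S [-55.7  81. ]
 S [53.3 81.4]
 W [-54.5 -66.3]
 W [-53.5  71.2]
 W [55.9 73.9]
 W [ 53.2 -64.7]
```

```bash
python3 -c "
import cv2
a=cv2.imread('pics/scene_b.png');d=cv2.imread('pics/scene_d.png');import numpy as np
cv2.imwrite('pics/bd.png',np.hstack([cv2.resize(i[170:360,200:500],None,fx=1.33,fy=1.33*1.5) for i in (a,d)])[:,:800])"
```

```text
(no output)
```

View pics/bd.png

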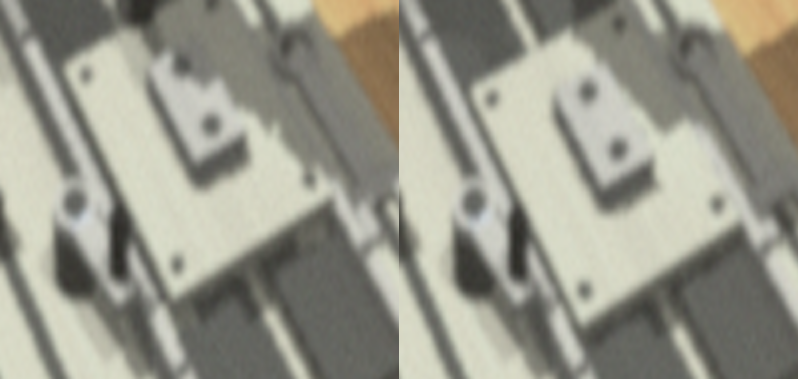

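View pics/top_d.png

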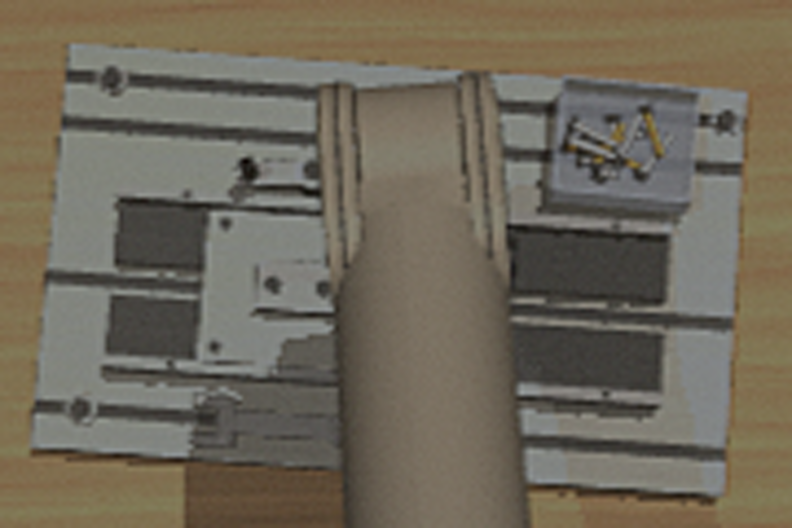

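```bash
python3 -c "
from h import *
a=([.545,.0418,.1486],[.7315,.6818,.0008,0])
for n,u,v,z in [('pin top',499,371,.098),('pin base',486,348,.063),('pivot',437,352,.063)]: print(n,(np.array(bedrel(wray(u,v,z,*a)))*1e3).round(1))
T=lambda u,v,z: ray('top',205+(u+.5)/4.4-.5,165+(v+.5)/4.4-.5,z)
print((np.array(bedrel(T(247,167,.098)))*1e3).round(1))
"
```

```text
pin top [80.1 42.7]
pin base [83.4 47.3]
pivot [83.8  5.1]
[74.7 43.9]
```

Emit:
{"op": "move_arm", "data": {"claw": [0,0,0,0,0,0,0,0], "dp": [[0.11,0.09,0],[0.11,0.09,0],[0.11,0.09,0],[0.11,0.09,0],[0.11,0.09,0],[0.1,0.08,0],[0.03,0,0],[0,0,0]], "turn": [[0,0,0],[0,0,0],[0,0,0],[0,0,0],[0,0,0],[0,0,0],[0,0,0],[0,0,0]]}}

```text
clock: 8.37
position: [0.6596, 0.1717, 0.146]
ee_rot: [0.731, 0.683, -0.001, -0.001]
ft_force: [-0.2, -0.1, -0.5]
grip_width: -0.001
```

Emit:
{"op": "move_arm", "data": {"claw": [0,0,0,0,0,0,0,0], "dp": [[0,0,0],[0,0,0],[0,0,0],[0,0,0],[0,0,0],[0,0,0],[0,0,0],[0,0,0]], "turn": [[0,0,0.15],[0,0,0.15],[0,0,0.15],[0,0,0.15],[0,0,0.15],[0,0,0.15],[0,0,0.15],[0,0,0.15]]}}

```text
clock: 9.03
position: [0.6594, 0.1678, 0.1477]
ee_rot: [0.962, 0.272, -0.001, 0.0]
ft_force: [-0.4, -0.1, 0.6]
grip_width: 0.001
```

Emit:
{"op": "move_arm", "data": {"claw": [0,0,0,0,0,0], "dp": [[0,0,0],[0,0,0],[0,0,0],[0,0,0],[0,0,0],[0,0,0]], "turn": [[0,0,0.15],[0,0,0.15],[0,0,0.15],[0,0,0.15],[0,0,0],[0,0,0]]}}

```text
clock: 9.53
position: [0.6597, 0.1684, 0.1479]
ee_rot: [0.999, 0.044, -0.0, 0.0]
ft_force: [0.8, 0.2, -0.1]
grip_width: -0.001
```

```bash
python3 -c "
from h import *; st(); o=manip.get_obs();print(o['position'],o['ee_rot']);look('e')
import cv2
cv2.imwrite('pics/w4.png',cams.camera('wrist')[:,:,::-1])"
```

```text
t 9.53 bed x,y mm 104.7 48.5 z 147.9 toolx ang 5.08 tz [-0.001 -0.001 -1.   ] F [ 0.8  0.2 -0.1] q [-0.78  0.58  0.67  1.43 -0.37  1.26  0.02]
[0.65967714 0.16844097 0.14790042] [ 9.99015470e-01  4.43603182e-02 -4.31397191e-04  2.56464343e-04]
```

View pics/w4.png

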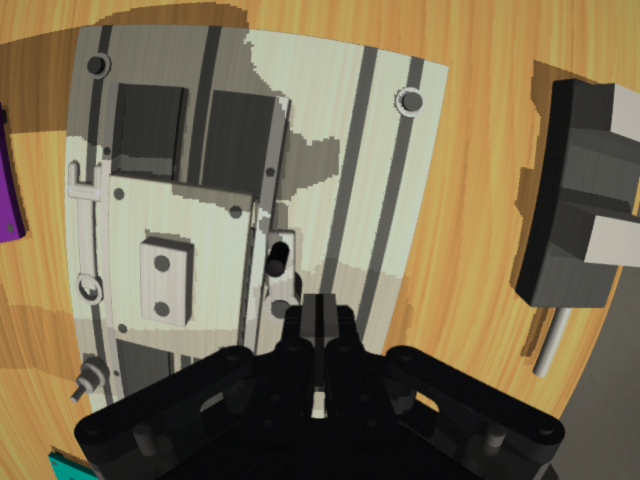

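View pics/scene_e.png

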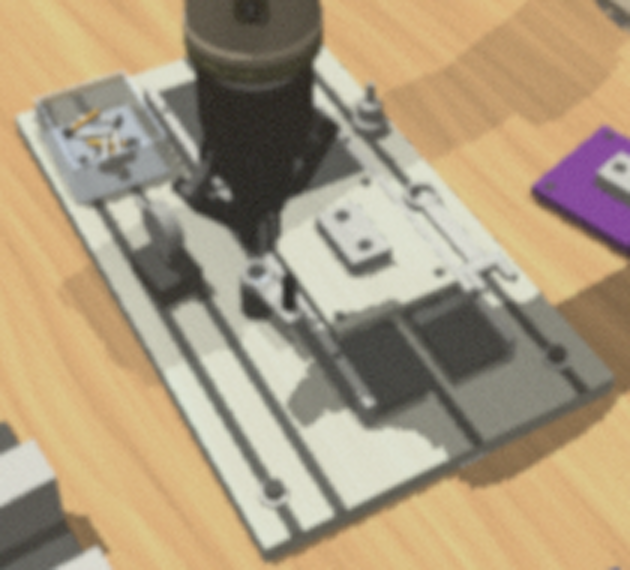

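```bash
python3 -c "
from h import *
o=manip.get_obs();a=(o['position'],o['ee_rot'])
for n,u,v,z in [('pin top',275,268,.098),('pin base',281,248,.063),('pin topalt',281,248,.098),('pivot',281,308,.063),('armend',283,232,.063),('pl+y+x',253,193,.051),('pl+y-x',112,177,.051)]: print(n,(np.array(bedrel(wray(u,v,z,*a)))*1e3).round(1))
"
```

```text
pin top [80.5 46.3]
pin base [80.5 46.2]
pin topalt [82.3 58.6]
pivot [86.2  2.6]
armend [80.3 57.1]
pl+y+x [56.1 76.7]
pl+y-x [-50.6  74.1]
```

Emit:
{"op": "move_arm", "data": {"claw": [0,0,0,0,0,0,0,0], "dp": [[0,0,0.15],[0,0,0.15],[0,0,0.05],[0,0,0],[-0.02,0,0],[-0.02,0,0],[-0.02,0,0],[0,0,0]], "turn": [[0,0,0],[0,0,0],[0,0,0],[0,0,0],[0,0,0],[0,0,0],[0,0,0],[0,0,0]]}}

```text
clock: 10.35
position: [0.6485, 0.1688, 0.08]
ee_rot: [0.999, 0.043, 0.001, -0.001]
ft_force: [0.5, -0.5, 0.2]
grip_width: -0.0
```

```bash
python3 -c "
from h import *; st(); look('f')"
```

```text
t 10.35 bed x,y mm 93.6 48.0 z 80.0 toolx ang 4.96 tz [ 0.002  0.001 -1.   ] F [ 0.5 -0.5  0.2] q [-0.78  0.62  0.64  1.53 -0.4   1.13  0.03]
```

View pics/scene_f.png

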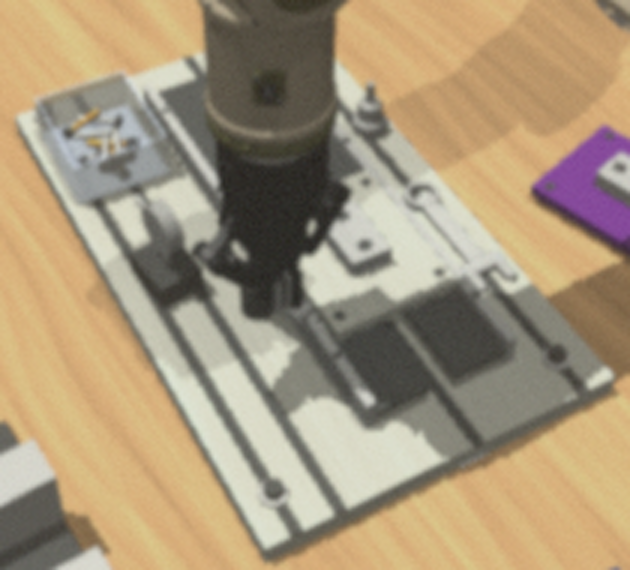

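Emit:
{"op": "move_arm", "data": {"claw": [0,0,0,0,0,0,0,0], "dp": [[-0.01,0,0.01],[-0.026,-0.007,0],[-0.026,-0.007,0],[-0.026,-0.007,0],[-0.026,-0.007,0],[-0.026,-0.007,0],[-0.026,-0.007,0],[0,0,0]], "turn": [[0,0,0],[0,0,-0.15],[0,0,-0.15],[0,0,-0.15],[0,0,-0.15],[0,0,-0.15],[0,0,-0.15],[0,0,0]]}}

```text
clock: 11.12
position: [0.6145, 0.1643, 0.0766]
ee_rot: [0.921, 0.389, 0.0, -0.0]
ft_force: [0.8, 0.6, -0.6]
grip_width: -0.002
```

```bash
cat >> h.py <<'E'
def lk():
    o=manip.get_obs(); x,y=bedrel(o['position']); r=R.from_quat(o['ee_rot']).as_matrix(); ph=np.arctan2(r[1,0],r[0,0])-YAW
    d=np.array([x-.083,y])*1e3; print('phi_tool',round(np.degrees(ph),1),'c',round(d@[np.cos(ph),np.sin(ph)],1),'r',round(d@[-np.sin(ph),np.cos(ph)],1))
E
python3 -c "
from h import *; st(); lk(); look('g')
o=manip.get_obs();print(o['position'],o['ee_rot'])
import cv2
cv2.imwrite('pics/w5.png',cams.camera('wrist')[:,:,::-1])"
```

```text
t 11.12 bed x,y mm 59.9 40.8 z 76.6 toolx ang 45.74 tz [ 0.     0.001 -1.   ] F [ 0.8  0.6 -0.6] q [-0.71  0.52  0.5   1.62 -0.28  1.07  0.66]
phi_tool 50.2 c 16.6 r 43.8
[0.61474663 0.1646043  0.07634158] [ 9.23207450e-01  3.84301863e-01 -1.08233914e-04 -2.64710836e-04]
```

View pics/w5.png

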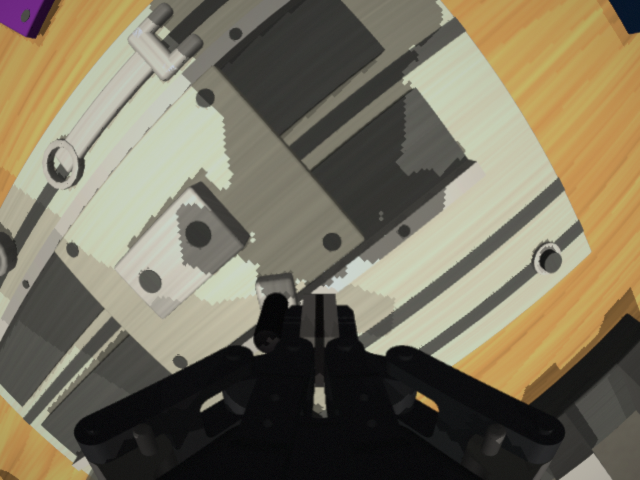

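View pics/scene_g.png

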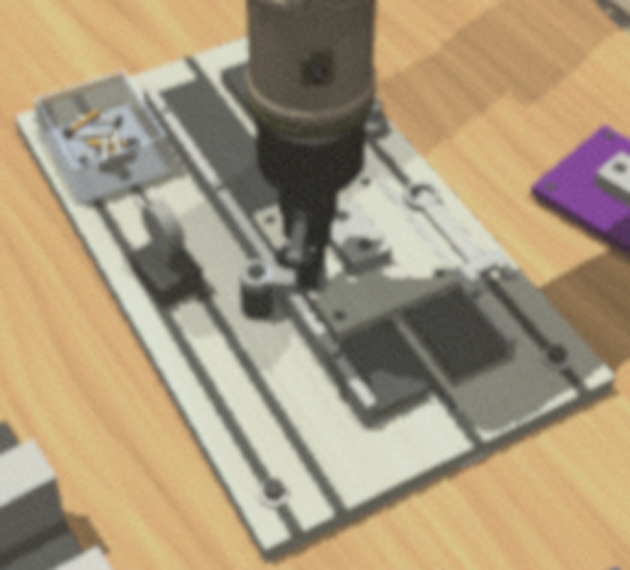

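Emit:
{"op": "move_arm", "data": {"claw": [0,0,0,0,0,0,0], "dp": [[-0.026,-0.007,0],[-0.026,-0.007,0],[-0.026,-0.007,0],[-0.026,-0.007,0],[-0.026,-0.007,0],[-0.01,0,0],[0,0,0]], "turn": [[0,0,-0.15],[0,0,-0.15],[0,0,-0.15],[0,0,-0.15],[0,0,-0.15],[0,0,0],[0,0,0]]}}

```text
clock: 11.85
position: [0.5953, 0.1458, 0.0762]
ee_rot: [0.772, 0.636, 0.001, -0.001]
ft_force: [1.5, 4.5, -0.9]
grip_width: -0.001
```

```bash
python3 -c "
from h import *; st(); lk()"
```

```text
t 11.85 bed x,y mm 42.3 20.9 z 76.2 toolx ang 78.94 tz [-0.     0.002 -1.   ] F [ 1.5  4.5 -0.9] q [-0.63  0.45  0.39  1.68 -0.2   1.04  1.21]
phi_tool 83.4 c 16.1 r 42.8
```

Emit:
{"op": "move_arm", "data": {"claw": [0,0,0,0], "dp": [[-0.01,0,0],[-0.01,0,0],[-0.01,0,0],[0,0,0]], "turn": [[0,0,-0.05],[0,0,-0.05],[0,0,-0.03],[0,0,0]]}}

```text
clock: 12.18
position: [0.5939, 0.1451, 0.0763]
ee_rot: [0.737, 0.676, 0.002, -0.003]
ft_force: [-0.2, 17.7, -1.4]
grip_width: 0.001
```

```bash
python3 -c "
from h import *; st(); lk()"
```

```text
t 12.18 bed x,y mm 41.0 20.1 z 76.3 toolx ang 85.07 tz [-0.     0.007 -1.   ] F [-0.2 17.7 -1.4] q [-0.61  0.45  0.37  1.69 -0.19  1.04  1.31]
phi_tool 89.6 c 19.8 r 42.2
```

Emit:
{"op": "move_arm", "data": {"claw": [0,0,0,0,0,0,0,0], "dp": [[0.05,0,0],[0.08,0,0],[0,0,-0.15],[0,0,-0.15],[0,0,-0.15],[0,0,-0.1],[0,0,0],[0,0,0]], "turn": [[0,0,0],[0,0,0],[0,0,0],[0,0,0],[0,0,0],[0,0,0],[0,0,0],[0,0,0]]}}

```text
clock: 12.85
position: [0.5975, 0.1649, 0.1872]
ee_rot: [0.738, 0.675, 0.001, 0.0]
ft_force: [0.3, -0.1, -1.4]
grip_width: 0.0
```

```bash
python3 -c "
from h import *; st(); look('h')
import cv2
cv2.imwrite('pics/w6.png',cams.camera('wrist')[:,:,::-1])"
```

```text
t 12.85 bed x,y mm 42.9 40.1 z 187.2 toolx ang 84.88 tz [ 0.002  0.001 -1.   ] F [ 0.3 -0.1 -1.4] q [-0.66  0.36  0.4   1.56 -0.14  1.25  1.24]
```

View pics/w6.png

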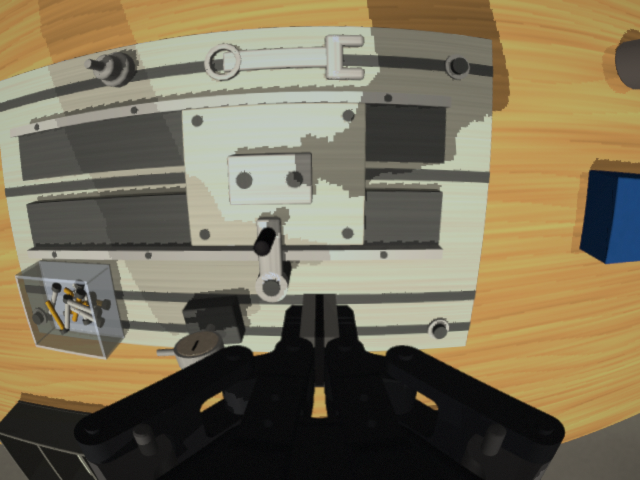

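View pics/scene_h.png

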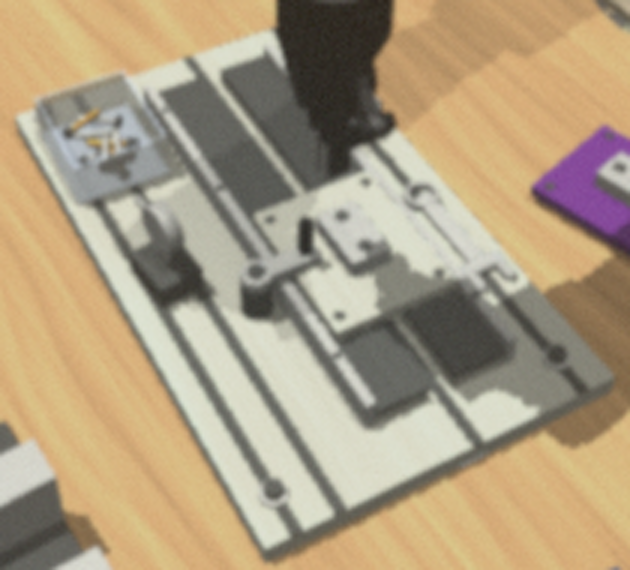

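```bash
python3 -c "
from h import *
o=manip.get_obs();a=(o['position'],o['ee_rot'])
S=lambda u,v,z: ray('scene',220+(u+.5)/3-.5,210+(v+.5)/3-.5,z)
def pr(n,p): print(n,(np.array(bedrel(p))*1e3).round(1))
for n,u,v,z in [('pin top',261,248,.098),('pin base',267,233,.063),('pivot',272,287,.063),('tip',269,219,.063),('pl',183,110,.051),('pl',365,104,.051),('pl',364,246,.051),('pl',191,246,.051)]: pr(n,wray(u,v,z,*a))
for n,u,v,z in [('S pivot',258,270,.063),('S pintop',305,223,.098),('S tip',316,257,.063)]: pr(n,S(u,v,z))
"
python3 -c "
import cv2
i=cv2.imread('pics/w6.png')[90:330,170:390];cv2.imwrite('pics/w6c.png',cv2.resize(i,None,fx=2.5,fy=2.5,interpolation=cv2.INTER_CUBIC))"
```

```text
pin top [41.1  1.9]
pin base [41.1  1.1]
pivot [85.3  2.6]
tip [30.4  3.1]
pl [-54.  -62.8]
pl [-53.3  74.4]
pl [56.  75.2]
pl [ 54.9 -64.7]
S pivot [82.1 -0.9]
S pintop [41.9  1.9]
S tip [36.   9.1]
```

View pics/w6c.png

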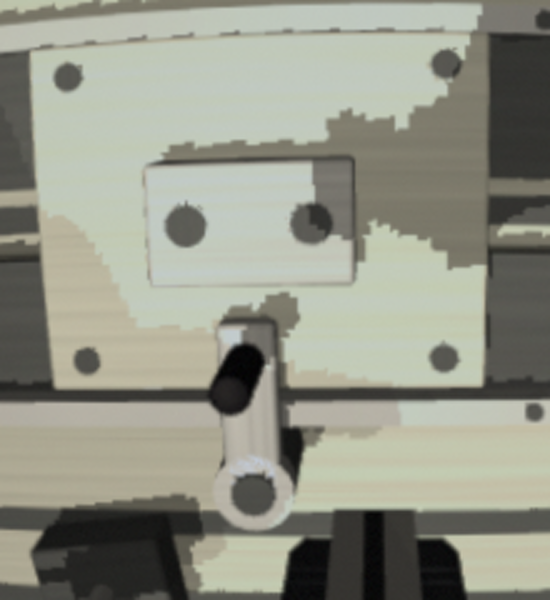

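```bash
python3 -c "
from h import *; st(); print(manip.hand_in())"
```

```text
t 13.0 bed x,y mm 41.6 39.5 z 184.9 toolx ang 84.98 tz [-0.002 -0.001 -1.   ] F [ 0.6  0.8 -0.3] q [-0.65  0.36  0.4   1.56 -0.14  1.25  1.25]
the job is handed in; nothing more can be done
None
```

I pushed the plate along the rails with the shut fingertip until it dropped into its notches. I then swung the locking arm by its pin over the plate's edge to its stop, and handed the job in at 13.0 s. No verdict was reported.

**Plate:** The push force fell from about 13 N to 2 N when the feet dropped. It then climbed to 21 N within 1 mm, against the notches' far walls. The raw camera positions put the plate 5 to 5.5 mm past home. The wrist camera reads the fixed pivot 2.6 mm too far the same way. Corrected for that, the plate is about 3 mm past home, which is just the notches' play and inside the 6 mm limit. I did not measure height or tilt directly; the arm passing over with its 2 mm clearance shows the plate had dropped.

**Locking arm:** It stopped hard with the force climbing to 18 N. The wrist image puts it at about 1.55 to 1.58 rad. My rough reading of the arm's tip in the scene image disagreed by about 10 mm, which would be about 0.2 rad short. I trusted the pin and pivot readings instead.

**Other things:** The bystanders in the last pictures look unmoved, and the gripper was clear of everything with its tip 185 mm above the table.

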